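# Set the stroke pin of a tablet dispenser and hold its spring slide out at the mark

### The job

Take the stroke pin (the one with the tall round grip) out of the rack and push it fully home, upright, in the hole of the tablet dispenser, then let go of it. Then take the black knob of the dispenser's spring-return slide and pull the slide out to the mark, where its side arm just comes up to the pin, and keep it there: finish while still holding the knob, because the slide springs back when released. Leave the other pin and everything else on the counter where it stands.

Things in the scene. Friction and masses are not known exactly. Their poses are not given: they have to be found in the camera images.
- pin_grip (a point): Stroke pin, loose, steel, 74 mm long, about 60 g, standing upright in one of the two holes of the rack (either one). A thin round shaft, diameter 8 mm and 46 mm long with a chamfered foot, and on top of it a cylindrical grip, diameter 16 mm and 28 mm tall. This point is the centre of the grip, 60 mm above the foot; its z axis runs up the pin. In the rack the shaft sits 20 mm deep.
- pin_tip (a point): Centre of the foot (lower end) of the stroke pin's shaft.
- hole (a point): Centre of the mouth of the dispenser's pin hole, at the top of the aluminium base 28 mm above the counter. Hole diameter 9 mm (1 mm more than the pin), chamfered, 22 mm deep: a pin fully home has its foot 22 mm below this point and its grip centre 38 mm above it. Axes are those of the dispenser: x points away from the slide's pull direction (into the machine), y to its left, z up. In these axes, from this point, the knob at rest is at x +40 mm, y -55 mm.
- knob (a point): Point to grip on the black knob of the slide: on the axis of an upright round post of diameter 22 mm whose top is 90 mm above the counter; this point is 68 mm above the counter. The flat steel slide under it has its top at 39 mm; the dispenser's housing starts 60 mm behind the knob at rest (80 mm tall, with a round hopper on top up to 105 mm). The knob moves with the slide, along -x of the dispenser (same axes as hole), straight and level, when pulled out.
- slide (a joint): How far the slide is pulled out, in m: 0 at rest (fully in), 0.045 at the mark, 0.062 at its end of travel. A spring pulls it back, about 3 N at rest and 8.5 N at the mark. With the pin home, the slide's side arm (10 mm thick bar reaching out to the left, top at 39 mm) meets the pin's shaft at about 0.046; the pin and this arm are then in touch or nearly.
- pointer (a point): Tip of the small dark pointer on the right side of the slide; it moves with the slide and lies beside the mark (x of the dispenser equal) when the slide is pulled out to the mark.
- mark (a point): The mark: a thin black line across the right side of the dispenser's base, at the base's top, 45 mm to the front (-x of the dispenser) of the pointer at rest.
- dispenser: Tablet dispenser, fixed: aluminium base 240 x 90 mm and 28 mm tall with a wider part on the left front that has the pin hole, white housing with a clear hopper at the back. Origin on the counter under the housing's front face; x points into the machine, away from the pull direction, y to its left. The base reaches from 130 mm in front of the origin to 110 mm behind it and from 55 mm right to 75 mm left.
- rack: Pin rack, fixed, white block 60 x 110 mm and 30 mm tall; origin at the centre of its underside. Two pin holes at y -30 and +30 mm in its own axes, 20 mm deep.
- disc_pin: The other pin, not needed, standing in the other hole of the rack: same shaft, but a flat disc head of diameter 30 mm and 8 mm thick. Origin at its foot, z up the pin, 54 mm long.
- syrup: Bystander: amber bottle, diameter 56 mm, 125 mm tall, to the right; origin under its centre.
- dropper: Bystander: small white bottle, diameter 32 mm, 70 mm tall, beyond the rack; origin under its centre.
- jar: Bystander: amber jar, diameter 48 mm, 60 mm tall, left of the rack; origin under its centre.
- bowl: Bystander: dark bowl, diameter 110 mm, 55 mm tall, right of the dispenser; origin under its centre.
- pillcup: Bystander: small clear cup, diameter 40 mm, 35 mm tall, left of the rack; origin under its centre.

How it is judged:
By the outcome, as a careful person would: the job done as asked, in the order asked, and still so for the second after the job is handed in, while the arm keeps its last pose, push and grip.
It also fails if it takes over 54 s, if anything falls off the work surface, if the arm or the gripper's body presses on something with over 40 N, if the wrist force passes 120 N, or if a joint passes its speed limit or range.

### The arm

A 6-joint arm with a two-finger parallel gripper is mounted at the origin on the work surface. World frame = base frame: x ahead of the robot, y to its left, z up, the work surface at z = 0. Lengths are in m, angles in rad, forces in N, time in s.
With the tool pointing down it reaches from about 0.3 to 0.775 m from the base axis. Payload 14.6 kg.
Tool frame: the origin (TCP) lies midway between the tips of the shut fingers; the grasp point (between the pads) lies 19 mm behind it (grasp_offset is the distance from the TCP to the grasp point, in m); z points along the fingers, y is the line along which they close (so a half turn about z gives the same grasp; the last joint's range is limited). The gripper opens to 94 mm and grips with 3 to 60 N. Pads are 16 mm wide; open, the fingers measure 119 mm over their backs; the gripper's body (75 mm by 177 mm) begins 78 mm behind the grasp point.
Start: joints at [-1.237, 0.3, 1.521, -0, 1.321, -0.067], TCP at [0.215, -0.506, 0.205] pointing down, gripper open.
Joint ranges: [-3.03, 3.03], [-0.79, 2.21], [0.23, 2.52], [-1.04, 4.18], [0, 3.07], [-2.55, 2.55]. Speed limits (rad/s): [2.22, 2.22, 2.57, 3.14, 3.14, 3.14].

### API

Orientations are given as [roll, pitch, yaw] about the fixed x, y, z axes, in that order (R = Rz(yaw) Ry(pitch) Rx(roll)).
In Python, from station import * gives the robot as it stands. The module is installed in compiled form; this text tells all that it offers.
- The arm moves only by the tool send_rows, never from a script. Its argument "rows" is a list of rows, each an object of numbers: "dx", "dy", "dz": the shift along the tool's x, y, z in mm; "roll": the turn about the tool's z in degrees; "jaw": the closure, from -1 (fully open) to 1 (shut). In form: [{"dx": .., "dy": .., "dz": .., "roll": .., "jaw": ..}, ...]. A call has 1 to 12 rows; each row shifts and turns the commanded pose from where the row before left it, along the tool's axes as they then stand; what a row does not reach is not made up. A row lasts 1/12 s, in which the tool goes at most 41.7 mm and 7.16 degrees, less where a joint would pass 70% of its speed; a pose out of reach is approached as far as the arm can. A call is refused whole if a number of a shift passes 41.7 or a number of a turn 7.16, either way. A call with a gripper value outside its range is refused whole. The fingers move at their own pace and stop on an object; "force" is the grip in N (left out, the last holds). Time passes only in rows, so rows that do not move let the fingers close. It gives the time, the measured TCP pose, the force, the opening and the grip force at its end, in the units of the state.
- get_obs(): the state, without advancing time (a new reading comes with each control period).
- camera(name): name is "scene" or "top"; returns a dict with "frame" (400x640x3 uint8, red, green, blue), "z_map" (400x640 float32, m along the optical axis (not along the pixel's ray), 0 where there is no reading), "camera_matrix" (3x3 intrinsics, pixels), "rvec" (rotation vector, rad) and "tvec" (3), from world to camera coordinates, as OpenCV has them. Camera axes: x right, y down, z forward; pixel columns grow to the right and rows downward; lengths in m; the calibration is good to about 2 mm. A picture is of the moment at which its call begins.
- hand_in(): hands the job in; it is judged then, once.
The state is a dict: "time_s": time; "qpos": joint angles; "joint_vel": joint speeds; "tau": joint torques, N m; "ee_pos": TCP position; "eef_rot": TCP orientation; "force": force on the tool from outside, world axes, zero at the start; "moment": the same for the moment, N m; "grip_width": finger opening in m; "grip_force": force on a finger pad.
Only numpy, scipy, OpenCV 4.12 (cv2) and the standard library are available. Lean on these libraries where they do the work, as an engineer would, in place of code of your own. Each camera call takes 0.05 s, during which the arm holds its last target. There are 200 camera calls.

## Working session

There is one attempt and no reset: what is moved stays moved. The work goes in short steps, Python scripts to look and compute and a tool call to move; the robot and the scene stay as the last step left them, time stands still between calls to the robot, and variables do not carry over. Pictures are saved under pics/ and viewed, at most 10 in all, crops included, and the job is handed in when it is done.

Besides the shell and the picture viewer there is one more tool, called after ">>>" as name([rows], argument=value, ...), one row to a line, values as JSON. send_rows: Moves the arm, as the interface text tells. Its arguments: {"type":"object","properties":{"rows":{"type":"array"},"force":{"type":"number"}},"required":["rows"]}

```bash
mkdir -p pics; cat > h.py <<'E'
from station import *
import numpy as np, cv2
def cloud(c):
    K=c["camera_matrix"];z=c["z_map"];v,u=np.mgrid[:z.shape[0],:z.shape[1]]
    P=np.stack([(u-K[0,2])/K[0,0]*z,(v-K[1,2])/K[1,1]*z,z],-1)
    R=cv2.Rodrigues(np.array(c["rvec"],float))[0]
    W=(P-np.array(c["tvec"],float).ravel())@R
    W[z==0]=np.nan
    return W
def save(c,n): cv2.imwrite("pics/"+n,c["frame"][:,:,::-1])
E
python3 - <<'E'
from h import *
for n in("top","scene"):
    c=camera(n); save(c,n+"0.png"); np.save(n+"0.npy",cloud(c))
    R=cv2.Rodrigues(np.array(c["rvec"],float))[0]; print(n,-R.T@np.ravel(c["tvec"]),c["camera_matrix"][0,0])
print(get_obs())
E
```

```text
top [0.39497654 0.01190217 1.25661744] 476.5173647139452
scene [0.89907635 0.64811928 0.71397522] 364.8792973489833
{'time_s': 0.1, 'qpos': array([-1.23659585e+00,  3.00418682e-01,  1.52149905e+00,  1.53079748e-05,
        1.32073201e+00, -6.66181199e-02]), 'joint_vel': array([-0.0020447 , -0.00132713, -0.00142554,  0.00090887, -0.00092245,
       -0.00059168]), 'tau': array([ 2.11565217e-03, -5.32642472e+01, -3.53283548e+01,  7.09111872e-02,
        2.34049349e-02, -4.77277661e-05]), 'ee_pos': array([ 0.21450888, -0.50618789,  0.20494979]), 'eef_rot': array([-3.14053890e+00, -8.51640436e-05,  4.00814757e-01]), 'force': array([-0.07910993, -0.26922815, -0.73892295]), 'moment': array([ 0.00254399, -0.0302528 , -0.01216619]), 'grip_force': 0.0, 'grip_width': 0.09429128598087648}
```

View pics/top0.png

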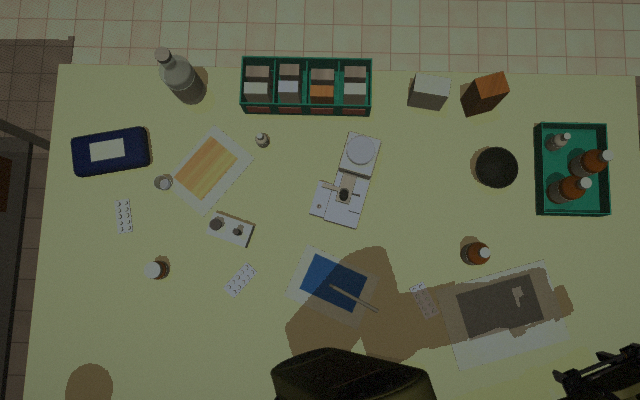

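View pics/scene0.png

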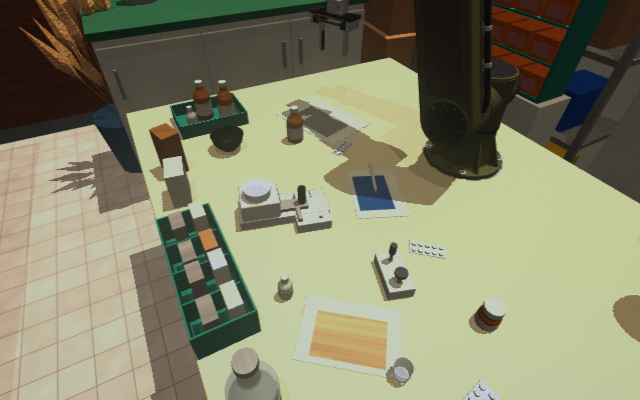

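Top view: the dispenser is at about (345,185) with its knob near (343,195) and pin hole near (319,206). The rack is at (231,228), with pins at (216,222) and (238,231). The scene view shows the tall grip at (393,248) and the disc at (401,272), so the stroke pin is the right-hand one in the top view, (238,231).

```bash
cat > m.py <<'E'
from h import *
t=np.load("top0.npy");s=np.load("scene0.npy")
def sel(W,x0,x1,y0,y1,z0,z1):
    P=W.reshape(-1,3);P=P[~np.isnan(P[:,0])]
    m=(P[:,0]>x0)&(P[:,0]<x1)&(P[:,1]>y0)&(P[:,1]<y1)&(P[:,2]>z0)&(P[:,2]<z1);return P[m]
def rep(n,P):
    if len(P)==0: print(n,"none");return
    r=cv2.minAreaRect((P[:,:2]*1000).astype(np.float32)); print(n,len(P),"mean",P.mean(0).round(4),"rect",np.round(r[0],1),np.round(r[1],1),round(r[2],1),"z",P[:,2].min().round(4),P[:,2].max().round(4))
if __name__=="__main__":
    for uv in [(238,231),(216,222),(343,195),(319,206),(362,150),(231,240),(320,190),(496,167),(335,215)]: print(uv,t[uv[1],uv[0]].round(4))
    a=t[222,226]; 
    for nm,W in(("top",t),("scene",s)):
        x,y=.43,.28
        x,y=t[228,231][:2]
        rep(nm+" rack",sel(W,x-.09,x+.09,y-.09,y+.09,.024,.034))
        rep(nm+" pins",sel(W,x-.09,x+.09,y-.09,y+.09,.065,.1))
        rep(nm+" disc",sel(W,x-.09,x+.09,y-.09,y+.09,.055,.0655))
        rep(nm+" griptop",sel(W,x-.09,x+.09,y-.09,y+.09,.078,.1))
        x,y=t[185,345][:2]
        rep(nm+" base",sel(W,x-.2,x+.2,y-.12,y+.1,.023,.033))
        rep(nm+" knobtop",sel(W,x-.1,x+.05,y-.04,y+.05,.084,.095))
        rep(nm+" knob",sel(W,x-.1,x+.0,y-.04,y+.05,.05,.095))
        rep(nm+" housing",sel(W,x-.1,x+.2,y-.12,y+.1,.074,.083))
        rep(nm+" hopper",sel(W,x-.1,x+.2,y-.12,y+.1,.098,.11))
        rep(nm+" slide",sel(W,x-.1,x+.2,y-.12,y+.1,.0355,.042))
    f=cv2.imread("pics/top0.png")[110:260,190:390]; g=cv2.imread("pics/scene0.png")[165:305,225:425]
    f=cv2.resize(f,(800,600),interpolation=3);cv2.imwrite("pics/c1.png",np.clip(f*1.6,0,255).astype('u1'))
    cv2.imwrite("pics/c2.png",np.clip(cv2.resize(g,(800,560),interpolation=3)*1.5,0,255).astype('u1'))
E
python3 m.py
```

```text
(238, 231) [0.4892 0.255  0.0871]
(216, 222) [0.5123 0.3164 0.0647]
(343, 195) [ 0.5849 -0.0017  0.0901]
(319, 206) [0.5679 0.0603 0.0029]
(362, 150) [ 0.6967 -0.046   0.1044]
(231, 240) [0.4698 0.2829 0.0339]
(320, 190) [0.6065 0.058  0.0294]
(496, 167) [ 0.6844 -0.4092  0.0056]
(335, 215) [0.5422 0.0171 0.0256]
top rack 793 mean [0.4967 0.2862 0.0301] rect [498.3 290.6] [110.8  60. ] 71.9 z 0.0241 0.0339
top pins 81 mean [0.4977 0.29   0.0744] rect [500.8 292.9] [81.5 25.5] 77.6 z 0.065 0.0905
top disc 83 mean [0.5063 0.3154 0.0629] rect [502.1 293.2] [80.3 27.8] 78.6 z 0.0572 0.0653
top griptop 35 mean [0.4886 0.2618 0.0841] rect [489.2 261.8] [15.4 12.9] 20.8 z 0.0781 0.0905
top base 1797 mean [0.5853 0.0057 0.028 ] rect [665.1  -5.6] [312.2 186.5] 1.2 z 0.023 0.0329
top knobtop 69 mean [ 0.6024 -0.0063  0.0894] rect [623.9 -19.6] [87.4 52.5] 1.3 z 0.0841 0.0941
top knob 75 mean [ 0.5876 -0.0028  0.0847] rect [589.7  -3.2] [21.4 18.1] 1.5 z 0.052 0.0941
top housing 602 mean [ 0.6903 -0.0358  0.0791] rect [721.4 -20.9] [256.8 139.7] 19.7 z 0.074 0.0829
top hopper 664 mean [ 0.6981
[... 440 characters left out ...]
581 0.0655
scene griptop 44 mean [0.4905 0.2619 0.0837] rect [489.7 261.6] [15.6 14.1] 6.6 z 0.0782 0.0868
scene base 1263 mean [0.5995 0.0126 0.0288] rect [641.1  -7.2] [133.6 240. ] 75.0 z 0.0231 0.033
scene knobtop 53 mean [ 0.5944 -0.0029  0.0896] rect [625.6 -13.5] [21.9 91.3] 73.9 z 0.084 0.0937
scene knob 126 mean [0.5929 0.001  0.0761] rect [591.8  -3. ] [22.9 19.6] 88.6 z 0.0501 0.0937
scene housing 462 mean [ 0.6938 -0.0225  0.08  ] rect [662.4 -31.6] [ 86.4 170.5] 74.3 z 0.0741 0.083
scene hopper 462 mean [ 0.7    -0.0409  0.1057] rect [699.2 -44. ] [73.  70.9] 66.9 z 0.0982 0.1094
scene slide 339 mean [ 0.6361 -0.0011  0.0395] rect [659.9  14.2] [174.4  91.2] 10.3 z 0.0355 0.0419
```

View pics/c1.png

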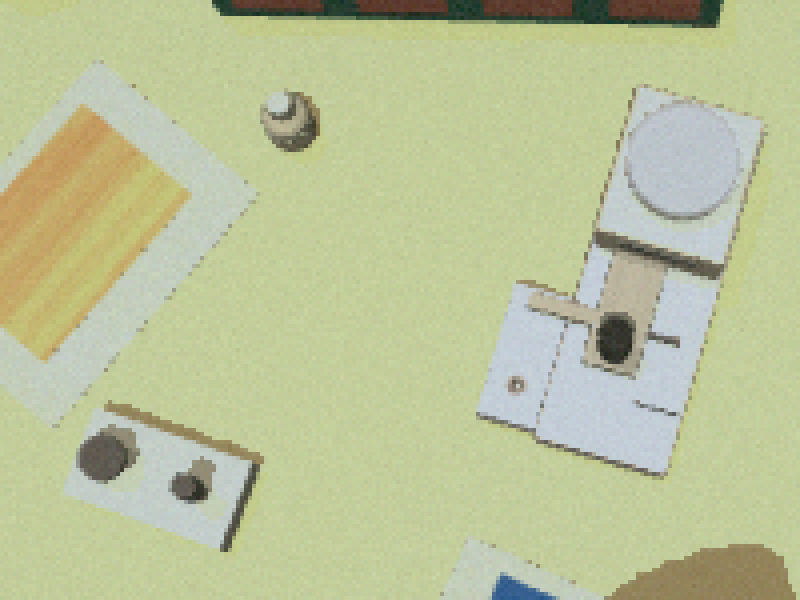

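View pics/c2.png

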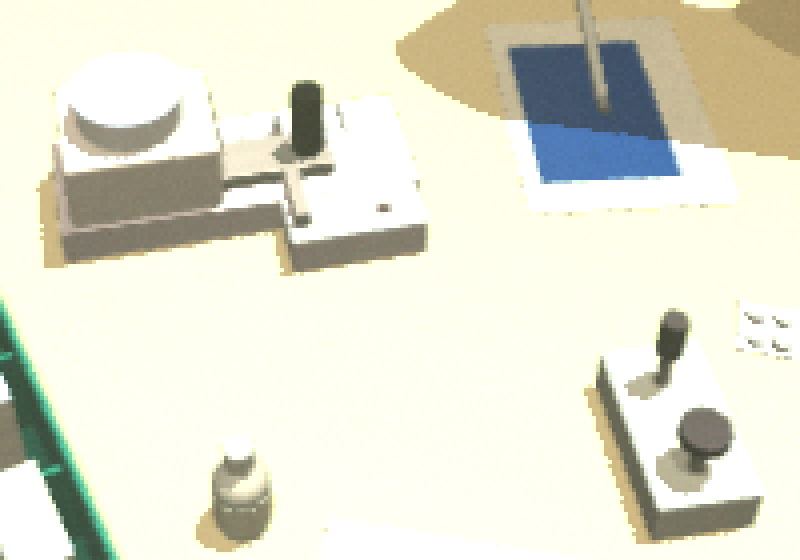

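c1 shows the hole ring at crop (516,384), which is full-image (319,206). In c2 it is at (383,208), which is full-image (320.7,217). The pointer is near c1 (665,341) and the mark near (657,407). The dispenser yaw is about -15°. Next I refine the hole position and compute the first move.

```bash
cat >> h.py <<'E'
def ray(c,u,v,z):
    R=cv2.Rodrigues(np.array(c["rvec"],float))[0];C=-R.T@np.ravel(c["tvec"]).astype(float)
    d=R.T@np.linalg.inv(c["camera_matrix"])@np.array([u,v,1.]);return (C+d*(z-C[2])/d[2])[:2]
def proj(c,p): return cv2.projectPoints(np.array(p,float).reshape(-1,1,3),np.array(c["rvec"],float),np.array(c["tvec"],float),np.array(c["camera_matrix"],float),None)[0].reshape(-1,2)
def dark(c,u,v,r,thr=25):
    g=c["frame"].astype(float).mean(2)[v-r:v+r+1,u-r:u+r+1];b=np.median(g);w=np.clip(b-thr-g,0,None)
    y,x=np.mgrid[v-r:v+r+1,u-r:u+r+1];return (w*x).sum()/w.sum(),(w*y).sum()/w.sum(),w.sum()
E
python3 - <<'E'
from h import *
from m import sel,t,s
def go(yaw):
    a=np.radians(yaw);return np.array([[np.cos(a),-np.sin(a)],[np.sin(a),np.cos(a)]])
for n,u,v,W in(("top",319,206,t),("scene",321,217,s)):
    c=camera(n)
    d=dark(c,u,v,3,10);print(n,np.round(d,2),"hole",ray(c,d[0],d[1],.028).round(4))
    print(c["frame"][v-3:v+4,u-3:u+4].mean(2).astype(int))
    P=sel(W,.53,.63,-.09,.095,.02,.034)
    rng=np.array([.59,0])
    # yaw by min-area rect of front-left part
    for yaw in(-14,-15,-16):
        L=P[:,:2]@go(yaw); print(yaw,"x0",np.sort(L[:,0])[[3,15,30]].round(4),"yL",np.sort(L[:,1])[[-30,-15,-3]].round(4),"yR",np.sort(L[:,1])[[3,15,30]].round(4))
    # housing front face & sides via housing top points
    P=sel(W,.6,.85,-.11,.06,.0745,.0835); L=P[:,:2]@go(-15); q=np.percentile(L,[1,3,97,99],axis=0).round(4);print("housing",q.tolist())
    P=sel(W,.56,.62,-.03,.03,.086,.095);print("knob top",(P[:,:2].min(0)+P[:,:2].max(0))/2,P[:,:2].mean(0))
    P=sel(W,.56,.62,-.03,.03,.05,.085);print("knob side",P[:,:2].mean(0),len(P))
print("local of hole guess",np.array([.5664,.0605])@go(-15))
E
```

```text
top [318.49 205.74 419.33] hole [0.5651 0.0607]
[[128 128 127 124 128 130 127]
 [128 117  91 102 112 127 128]
 [129  95  59  71  79 115 126]
 [118  83  74 122  77 114 129]
 [126  87  80  92  90 121 126]
 [129 119 112 110 125 129 128]
 [127 128 127 128 128 131 128]]
-14 x0 [0.5061 0.5088 0.5103] yL [0.2129 0.2143 0.2153] yR [0.0849 0.086  0.0869]
-15 x0 [0.5029 0.5054 0.5069] yL [0.2225 0.2236 0.2247] yR [0.0952 0.096  0.097 ]
-16 x0 [0.4996 0.5019 0.5035] yL [0.2322 0.2332 0.2346] yR [0.105 0.106 0.107]
housing [[0.6325, 0.0978], [0.6335, 0.099], [0.8194, 0.2532], [0.8283, 0.266]]
knob top [ 0.59010037 -0.00280025] [ 0.58974621 -0.00291522]
knob side [ 0.58128809 -0.00254157] 18
scene [320.5  216.53 677.67] hole [0.5663 0.0586]
[[197 196 194 191 196 195 195]
 [192 182 172 172 174 191 198]
 [183 141  89  98 137 182 199]
 [184 122  80  85 127 189 199]
 [195 184 162 171 192 198 197]
 [196 197 196 195 198 197 199]
 [198 198 200 199 198 199 198]]
-14 x0 [0.5066 0.5103 0.512 ] yL [0.2138 0.2143 0.2155] yR [0.0834 0.0858 0.0884]
-15 x0 [0.5035 0.5071 0.5091] yL [0.2234 0.2238 0.2252] yR [0.0935 0.0963 0.0988]
-16 x0 [0.5002 0.5037 0.5058] yL [0.233  0.2335 0.2347] yR [0.1036 0.1064 0.1087]
housing [[0.6341, 0.0992], [0.6356, 0.1044], [0.8156, 0.2471], [0.8211, 0.2616]]
knob top [ 0.59158016 -0.00335765] [ 0.59103239 -0.00282666]
knob side [0.59397615 0.00303379] 80
local of hole guess [0.53144184 0.20503362]
```

>>> send_rows([
  {"roll":-5,"jaw":-0.3},
  {"dx":0,"dy":-10,"roll":-5},
  {"dx":10,"dy":-20,"roll":-5},
  {"dx":10,"dy":-20,"roll":-5},
], force=20)

```text
invalid input at $.rows[0]: expected keys dx, dy, dz, roll, jaw
```

>>> send_rows([
  {"dx":0,"dy":0,"dz":0,"roll":-4,"jaw":-0.2},
  {"dx":0,"dy":0,"dz":0,"roll":-5,"jaw":-0.2},
  {"dx":0,"dy":0,"dz":0,"roll":-5,"jaw":-0.2},
  {"dx":0,"dy":0,"dz":0,"roll":-5,"jaw":-0.2},
  {"dx":0,"dy":0,"dz":0,"roll":-5,"jaw":-0.2},
  {"dx":0,"dy":0,"dz":0,"roll":-5,"jaw":-0.2},
  {"dx":0,"dy":0,"dz":0,"roll":-5,"jaw":-0.2},
  {"dx":0,"dy":0,"dz":0,"roll":-5,"jaw":-0.2},
  {"dx":0,"dy":0,"dz":0,"roll":-5,"jaw":-0.2},
  {"dx":0,"dy":0,"dz":0,"roll":-5,"jaw":-0.2},
  {"dx":0,"dy":0,"dz":0,"roll":-3,"jaw":-0.2},
  {"dx":0,"dy":0,"dz":0,"roll":0,"jaw":-0.2},
], force=20)

```text
time_s: 1.2
ee_pos: [0.2145, -0.5063, 0.2053]
eef_rot: [-3.141, -0.0, 1.311]
force: [1.3, 0.3, 0.0]
grip_width: 0.0564
grip_force: 0.0
```

>>> send_rows([
  {"dx":12,"dy":1,"dz":0,"roll":0,"jaw":-0.2},
  {"dx":25,"dy":2,"dz":0,"roll":0,"jaw":-0.2},
  {"dx":35,"dy":3,"dz":0,"roll":0,"jaw":-0.2},
  {"dx":35,"dy":3,"dz":0,"roll":0,"jaw":-0.2},
  {"dx":35,"dy":3,"dz":0,"roll":0,"jaw":-0.2},
  {"dx":35,"dy":3,"dz":0,"roll":0,"jaw":-0.2},
  {"dx":35,"dy":3,"dz":0,"roll":0,"jaw":-0.2},
  {"dx":35,"dy":3,"dz":0,"roll":0,"jaw":-0.2},
  {"dx":35,"dy":3,"dz":0,"roll":0,"jaw":-0.2},
  {"dx":35,"dy":3,"dz":0,"roll":0,"jaw":-0.2},
  {"dx":35,"dy":3,"dz":0,"roll":0,"jaw":-0.2},
  {"dx":35,"dy":3,"dz":0,"roll":0,"jaw":-0.2},
])

```text
time_s: 2.2
ee_pos: [0.347, -0.1396, 0.2056]
eef_rot: [3.141, 0.0, 1.306]
force: [1.0, -0.4, -0.3]
grip_width: 0.0566
grip_force: 0.0
```

>>> send_rows([
  {"dx":35,"dy":3,"dz":0,"roll":0,"jaw":-0.2},
  {"dx":35,"dy":3,"dz":0,"roll":0,"jaw":-0.2},
  {"dx":35,"dy":3,"dz":0,"roll":0,"jaw":-0.2},
  {"dx":35,"dy":3,"dz":0,"roll":0,"jaw":-0.2},
  {"dx":35,"dy":3,"dz":0,"roll":0,"jaw":-0.2},
  {"dx":35,"dy":3,"dz":0,"roll":0,"jaw":-0.2},
  {"dx":35,"dy":3,"dz":0,"roll":0,"jaw":-0.2},
  {"dx":35,"dy":3,"dz":0,"roll":0,"jaw":-0.2},
  {"dx":35,"dy":3,"dz":0,"roll":0,"jaw":-0.2},
  {"dx":35,"dy":3,"dz":0,"roll":0,"jaw":-0.2},
  {"dx":20,"dy":1,"dz":0,"roll":0,"jaw":-0.2},
  {"dx":0,"dy":0,"dz":0,"roll":0,"jaw":-0.2},
])

```text
time_s: 3.2
ee_pos: [0.4731, 0.211, 0.2048]
eef_rot: [-3.141, -0.0, 1.309]
force: [-0.7, -0.1, -0.5]
grip_width: 0.0562
grip_force: 0.0
```

>>> send_rows([
  {"dx":26,"dy":1,"dz":0,"roll":0,"jaw":-0.2},
  {"dx":27,"dy":1.5,"dz":0,"roll":0,"jaw":-0.2},
  {"dx":0,"dy":0,"dz":20,"roll":0,"jaw":-0.2},
  {"dx":0,"dy":0,"dz":25,"roll":0,"jaw":-0.2},
  {"dx":0,"dy":0,"dz":25,"roll":0,"jaw":-0.2},
  {"dx":0,"dy":0,"dz":10,"roll":0,"jaw":-0.2},
  {"dx":0,"dy":0,"dz":0,"roll":0,"jaw":-0.2},
])

```text
time_s: 3.78
ee_pos: [0.488, 0.2577, 0.1235]
eef_rot: [-3.139, 0.003, 1.307]
force: [0.5, -0.6, -0.2]
grip_width: 0.056
grip_force: 0.0
```

```bash
python3 - <<'E'
from h import *
o=get_obs();print(o["ee_pos"],o["eef_rot"],o["force"])
c=camera("scene");u,v=proj(c,o["ee_pos"])[0].astype(int);print(u,v)
f=np.clip(c["frame"][v-50:v+60,u-75:u+75,::-1]*1.4,0,255).astype('u1');cv2.imwrite("pics/g1.png",cv2.resize(f,(750,550),interpolation=3))
E
```

```text
[0.48798687 0.2577323  0.12345381] [-3.13850679e+00  2.53575958e-03  1.30680149e+00] [ 0.54238278 -0.60566994 -0.15229936]
396 231
```

View pics/g1.png

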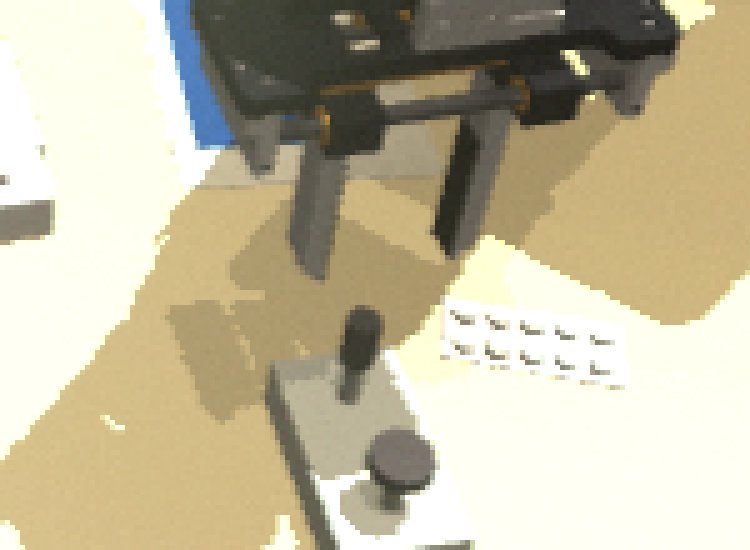

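The fingers straddle the tall grip at crop (360,335), clear of the disc. Correct about 4 mm in tool x, descend, and close.

>>> send_rows([
  {"dx":2,"dy":0,"dz":0,"roll":0,"jaw":-0.2},
  {"dx":1.5,"dy":0,"dz":0,"roll":0,"jaw":-0.2},
  {"dx":0,"dy":0,"dz":15,"roll":0,"jaw":-0.2},
  {"dx":0,"dy":0,"dz":20,"roll":0,"jaw":-0.2},
  {"dx":0,"dy":0,"dz":20,"roll":0,"jaw":-0.2},
  {"dx":0,"dy":0,"dz":11,"roll":0,"jaw":-0.2},
  {"dx":0,"dy":0,"dz":5,"roll":0,"jaw":-0.2},
  {"dx":0,"dy":0,"dz":0,"roll":0,"jaw":-0.2},
  {"dx":0,"dy":0,"dz":0,"roll":0,"jaw":-0.2},
])

```text
time_s: 4.58
ee_pos: [0.4904, 0.2623, 0.0555]
eef_rot: [3.141, -0.001, 1.308]
force: [0.0, -0.6, 0.0]
grip_width: 0.0565
grip_force: 0.0
```

>>> send_rows([
  {"dx":-0.5,"dy":-0.7,"dz":4,"roll":0,"jaw":-0.2},
  {"dx":0,"dy":0,"dz":0,"roll":0,"jaw":0.2},
  {"dx":0,"dy":0,"dz":0,"roll":0,"jaw":0.5},
  {"dx":0,"dy":0,"dz":0,"roll":0,"jaw":1},
  {"dx":0,"dy":0,"dz":0,"roll":0,"jaw":1},
  {"dx":0,"dy":0,"dz":0,"roll":0,"jaw":1},
  {"dx":0,"dy":0,"dz":0,"roll":0,"jaw":1},
  {"dx":0,"dy":0,"dz":0,"roll":0,"jaw":1},
], force=20)

```text
time_s: 5.25
ee_pos: [0.4891, 0.2617, 0.0505]
eef_rot: [3.141, -0.0, 1.308]
force: [1.8, -0.9, -1.1]
grip_width: 0.0151
grip_force: 20.0
```

>>> send_rows([
  {"dx":0,"dy":0,"dz":-6,"roll":0,"jaw":1},
  {"dx":0,"dy":0,"dz":-14,"roll":0,"jaw":1},
  {"dx":0,"dy":0,"dz":-20,"roll":0,"jaw":1},
  {"dx":0,"dy":0,"dz":-20,"roll":0,"jaw":1},
  {"dx":-6,"dy":4,"dz":-10,"roll":0,"jaw":1},
  {"dx":-15,"dy":11,"dz":0,"roll":0,"jaw":1},
  {"dx":-25,"dy":18,"dz":0,"roll":0,"jaw":1},
  {"dx":-25,"dy":18,"dz":0,"roll":0,"jaw":1},
  {"dx":-25,"dy":18,"dz":0,"roll":0,"jaw":1},
  {"dx":-25,"dy":18,"dz":0,"roll":0,"jaw":1},
  {"dx":-25,"dy":18,"dz":0,"roll":0,"jaw":1},
  {"dx":-15,"dy":11,"dz":0,"roll":0,"jaw":1},
])

```text
time_s: 6.25
ee_pos: [0.5598, 0.073, 0.1204]
eef_rot: [-3.141, 0.0, 1.307]
force: [0.6, 0.2, -0.7]
grip_width: 0.0156
grip_force: 20.0
```

>>> send_rows([
  {"dx":-9,"dy":7,"dz":0,"roll":0,"jaw":1},
  {"dx":-5,"dy":3,"dz":10,"roll":0,"jaw":1},
  {"dx":0,"dy":0,"dz":10,"roll":0,"jaw":1},
  {"dx":0,"dy":0,"dz":5,"roll":0,"jaw":1},
  {"dx":0,"dy":0,"dz":0,"roll":0,"jaw":1},
  {"dx":0,"dy":0,"dz":0,"roll":0,"jaw":1},
])

```text
time_s: 6.75
ee_pos: [0.5649, 0.0609, 0.0949]
eef_rot: [-3.141, 0.0, 1.31]
force: [1.0, -0.3, -0.2]
grip_width: 0.0153
grip_force: 20.0
```

```bash
cat > look.py <<'E'
import sys
from h import *
o=get_obs();print(o["ee_pos"].round(4),o["eef_rot"].round(4),o["force"].round(1))
out=[]
for n in("scene","top"):
    c=camera(n);H=[float(sys.argv[2]),float(sys.argv[3]),.028];u,v=proj(c,H)[0].astype(int)
    y0,x0=v-42,u-40
    f=np.clip(c["frame"][y0:y0+75,x0:x0+80,::-1]*(1.3 if n=="scene" else 2.),0,255).astype('u1');f=cv2.resize(f,(400,375),interpolation=3)
    foot=[o["ee_pos"][0],o["ee_pos"][1],o["ee_pos"][2]-.041]
    for p,col in((H,(0,0,255)),(foot,(255,0,0))):
        q=(proj(c,p)[0]-[x0,y0]+.5)*5;cv2.circle(f,tuple(q.astype(int)),2,col,-1)
    print(n,x0,y0);out.append(f)
cv2.imwrite("pics/"+sys.argv[1],np.hstack(out))
E
python3 look.py p1.png .566 .060
```

```text
[0.5649 0.0609 0.0949] [-3.1406e+00  3.0000e-04  1.3096e+00] [ 1.  -0.3 -0.2]
scene 280 174
top 278 163
```

View pics/p1.png

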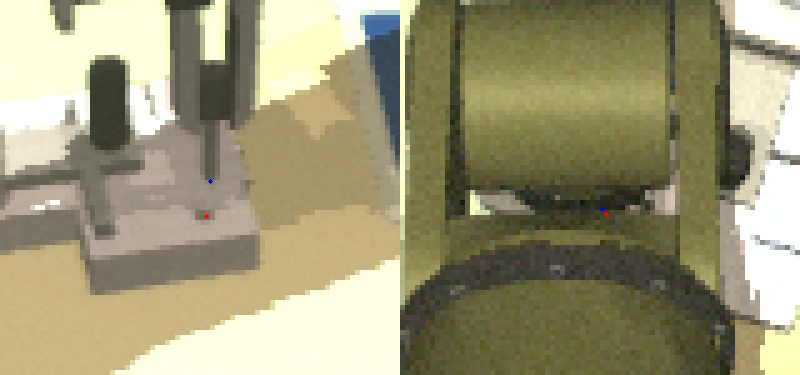

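Left panel: the pin foot (blue, 210,181) sits on the shaft end and the red estimate sits on the hole (206,215), so both agree with the model. The top view is blocked by the arm. Apply a small correction and descend to just above the mouth, then go in slowly.

>>> send_rows([
  {"dx":-0.3,"dy":1.2,"dz":10,"roll":0,"jaw":1},
  {"dx":0,"dy":0,"dz":10,"roll":0,"jaw":1},
  {"dx":0,"dy":0,"dz":3,"roll":0,"jaw":1},
  {"dx":0,"dy":0,"dz":0,"roll":0,"jaw":1},
  {"dx":0,"dy":0,"dz":0,"roll":0,"jaw":1},
  {"dx":0,"dy":0,"dz":2,"roll":0,"jaw":1},
  {"dx":0,"dy":0,"dz":2,"roll":0,"jaw":1},
  {"dx":0,"dy":0,"dz":0,"roll":0,"jaw":1},
  {"dx":0,"dy":0,"dz":0,"roll":0,"jaw":1},
])

```text
time_s: 7.6
ee_pos: [0.5664, 0.0594, 0.0685]
eef_rot: [3.142, -0.0, 1.308]
force: [0.1, -0.3, -0.9]
grip_width: 0.0156
grip_force: 20.0
```

>>> send_rows([
  {"dx":0.5,"dy":0,"dz":1,"roll":0,"jaw":1},
  {"dx":0,"dy":0,"dz":1,"roll":0,"jaw":1},
  {"dx":0,"dy":0,"dz":1,"roll":0,"jaw":1},
  {"dx":0,"dy":0,"dz":0,"roll":0,"jaw":1},
  {"dx":0,"dy":0,"dz":0,"roll":0,"jaw":1},
])

```text
time_s: 8.02
ee_pos: [0.5665, 0.0599, 0.0654]
eef_rot: [-3.141, 0.0, 1.308]
force: [0.3, 0.2, -0.6]
grip_width: 0.0155
grip_force: 20.0
```

```bash
python3 - <<'E'
from h import *
o=get_obs();print(o)
c=camera("scene")
E
```

```text
{'time_s': 8.0167, 'qpos': array([4.10152246e-02, 4.93843096e-01, 1.59925997e+00, 3.00280787e-05,
       1.04863581e+00, 3.03423749e-01]), 'joint_vel': array([-0.00048246, -0.00314041, -0.00203374,  0.0005833 ,  0.0014148 ,
       -0.00051345]), 'tau': array([ 7.96984008e-03, -5.94647706e+01, -3.07316029e+01,  6.52587391e-02,
       -2.09789746e-02,  9.33626825e-05]), 'ee_pos': array([0.56648868, 0.05988555, 0.06538469]), 'eef_rot': array([-3.14144534e+00,  1.88529508e-05,  1.30837282e+00]), 'force': array([ 0.31201296,  0.19971238, -0.64138481]), 'moment': array([-0.05146239, -0.0227947 , -0.03040192]), 'grip_force': 19.99990403652191, 'grip_width': 0.015545340591454949}
```

Foot at 0.0245 with no force, so it is already in the mouth. Continue inward.

>>> send_rows([
  {"dx":0,"dy":0,"dz":1,"roll":0,"jaw":1},
  {"dx":0,"dy":0,"dz":1,"roll":0,"jaw":1},
  {"dx":0,"dy":0,"dz":1,"roll":0,"jaw":1},
  {"dx":0,"dy":0,"dz":1,"roll":0,"jaw":1},
  {"dx":0,"dy":0,"dz":0,"roll":0,"jaw":1},
  {"dx":0,"dy":0,"dz":0,"roll":0,"jaw":1},
])

```text
time_s: 8.57
ee_pos: [0.5665, 0.0599, 0.0614]
eef_rot: [-3.141, 0.0, 1.308]
force: [-1.0, -0.1, -0.9]
grip_width: 0.0155
grip_force: 20.0
```

>>> send_rows([
  {"dx":0,"dy":0,"dz":2,"roll":0,"jaw":1},
  {"dx":0,"dy":0,"dz":2,"roll":0,"jaw":1},
  {"dx":0,"dy":0,"dz":2,"roll":0,"jaw":1},
  {"dx":0,"dy":0,"dz":2,"roll":0,"jaw":1},
  {"dx":0,"dy":0,"dz":2,"roll":0,"jaw":1},
  {"dx":0,"dy":0,"dz":2,"roll":0,"jaw":1},
  {"dx":0,"dy":0,"dz":0,"roll":0,"jaw":1},
  {"dx":0,"dy":0,"dz":0,"roll":0,"jaw":1},
])

```text
time_s: 9.23
ee_pos: [0.5665, 0.0599, 0.0493]
eef_rot: [-3.141, 0.0, 1.308]
force: [-0.8, 0.2, -0.1]
grip_width: 0.0155
grip_force: 20.0
```

>>> send_rows([
  {"dx":0,"dy":0,"dz":1,"roll":0,"jaw":1},
  {"dx":0,"dy":0,"dz":1,"roll":0,"jaw":1},
  {"dx":0,"dy":0,"dz":1,"roll":0,"jaw":1},
  {"dx":0,"dy":0,"dz":0.5,"roll":0,"jaw":1},
  {"dx":0,"dy":0,"dz":0,"roll":0,"jaw":1},
  {"dx":0,"dy":0,"dz":0,"roll":0,"jaw":1},
])

```text
time_s: 9.73
ee_pos: [0.5667, 0.0599, 0.0463]
eef_rot: [3.141, -0.0, 1.308]
force: [-1.5, 0.5, 4.7]
grip_width: 0.0156
grip_force: 20.0
```

The bottom is reached, with 4.7 N at the expected height. Release and rise.

>>> send_rows([
  {"dx":0,"dy":0,"dz":0,"roll":0,"jaw":0.4},
  {"dx":0,"dy":0,"dz":0,"roll":0,"jaw":0.1},
  {"dx":0,"dy":0,"dz":0,"roll":0,"jaw":-0.1},
  {"dx":0,"dy":0,"dz":0,"roll":0,"jaw":-0.1},
  {"dx":0,"dy":0,"dz":-10,"roll":0,"jaw":-0.1},
  {"dx":0,"dy":0,"dz":-20,"roll":0,"jaw":-0.1},
  {"dx":0,"dy":0,"dz":-25,"roll":0,"jaw":-0.1},
  {"dx":0,"dy":0,"dz":-15,"roll":0,"jaw":-0.1},
  {"dx":0,"dy":0,"dz":0,"roll":0,"jaw":-0.1},
  {"dx":0,"dy":0,"dz":0,"roll":0,"jaw":-0.1},
])

```text
time_s: 10.57
ee_pos: [0.5668, 0.0599, 0.1167]
eef_rot: [3.14, -0.0, 1.308]
force: [-0.3, -0.4, -0.1]
grip_width: 0.0515
grip_force: 0.0
```

```bash
python3 look.py p2.png .5665 .060; python3 - <<'E'
from h import *
c=camera("scene");W=cloud(c).reshape(-1,3)
from m import sel
P=sel(W,.53,.60,.04,.08,.05,.1);print(len(P),P.mean(0),P[:,2].max(),P.max(0),P.min(0))
E
```

```text
[0.5668 0.0599 0.1167] [ 3.1401e+00 -5.0000e-04  1.3084e+00] [-0.3 -0.4 -0.1]
scene 280 174
top 278 163
69 [0.56760547 0.06228972 0.07083414] 0.08377138106246541 [0.57399953 0.06832742 0.08377138] [0.55817108 0.05053696 0.05020062]
```

View pics/p2.png

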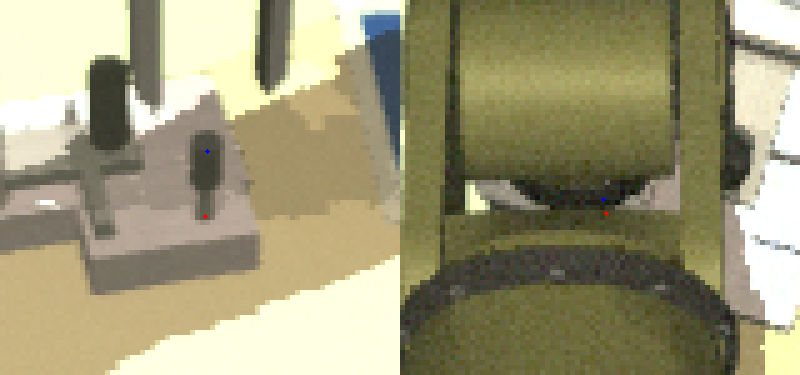

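The pin stands upright and is fully home (left panel, grip 205,150, shaft entering the hole at 205,216). It also fixes the hole at (0.5667, 0.0599), which puts the knob at (0.591, -0.0036). Move over the knob.

>>> send_rows([
  {"dx":-8,"dy":6,"dz":0,"roll":0,"jaw":-0.1},
  {"dx":-14,"dy":10,"dz":0,"roll":0,"jaw":-0.1},
  {"dx":-14,"dy":10,"dz":0,"roll":0,"jaw":-0.1},
  {"dx":-12,"dy":9,"dz":0,"roll":0,"jaw":-0.1},
  {"dx":-7,"dy":5,"dz":0,"roll":0,"jaw":-0.1},
  {"dx":0,"dy":0,"dz":0,"roll":0,"jaw":-0.1},
  {"dx":0,"dy":0,"dz":0,"roll":0,"jaw":-0.1},
])

```text
time_s: 11.3
ee_pos: [0.5908, -0.0038, 0.1156]
eef_rot: [-3.141, -0.0, 1.308]
force: [0.7, 0.3, 0.6]
grip_width: 0.0517
grip_force: 0.0
```

>>> send_rows([
  {"dx":0,"dy":0,"dz":10,"roll":0,"jaw":-0.1},
  {"dx":0,"dy":0,"dz":15,"roll":0,"jaw":-0.1},
  {"dx":0,"dy":0,"dz":15,"roll":0,"jaw":-0.1},
  {"dx":0,"dy":0,"dz":15,"roll":0,"jaw":-0.1},
  {"dx":0,"dy":0,"dz":11,"roll":0,"jaw":-0.1},
  {"dx":0,"dy":0,"dz":0,"roll":0,"jaw":-0.1},
  {"dx":0,"dy":0,"dz":0,"roll":0,"jaw":-0.1},
])

```text
time_s: 11.88
ee_pos: [0.5906, -0.0032, 0.0496]
eef_rot: [-3.141, 0.0, 1.309]
force: [0.8, 0.7, 0.7]
grip_width: 0.052
grip_force: 0.0
```

>>> send_rows([
  {"dx":0,"dy":0,"dz":0,"roll":0,"jaw":0.2},
  {"dx":0,"dy":0,"dz":0,"roll":0,"jaw":0.4},
  {"dx":0,"dy":0,"dz":0,"roll":0,"jaw":1},
  {"dx":0,"dy":0,"dz":0,"roll":0,"jaw":1},
  {"dx":0,"dy":0,"dz":0,"roll":0,"jaw":1},
  {"dx":0,"dy":0,"dz":0,"roll":0,"jaw":1},
  {"dx":0,"dy":0,"dz":0,"roll":0,"jaw":1},
], force=35)

```text
time_s: 12.47
ee_pos: [0.591, -0.0036, 0.0503]
eef_rot: [3.141, -0.0, 1.308]
force: [-1.7, 0.6, 2.6]
grip_width: 0.0215
grip_force: 35.0
```

Gripped at (0.591,-0.0036). The slide pull direction is -tool y.

>>> send_rows([
  {"dx":0,"dy":-2,"dz":0,"roll":0,"jaw":1},
  {"dx":0,"dy":-4,"dz":0,"roll":0,"jaw":1},
  {"dx":0,"dy":-5,"dz":0,"roll":0,"jaw":1},
  {"dx":0,"dy":-5,"dz":0,"roll":0,"jaw":1},
  {"dx":0,"dy":-5,"dz":0,"roll":0,"jaw":1},
  {"dx":0,"dy":-5,"dz":0,"roll":0,"jaw":1},
  {"dx":0,"dy":-5,"dz":0,"roll":0,"jaw":1},
  {"dx":0,"dy":-5,"dz":0,"roll":0,"jaw":1},
  {"dx":0,"dy":-4,"dz":0,"roll":0,"jaw":1},
  {"dx":0,"dy":-2,"dz":0,"roll":0,"jaw":1},
  {"dx":0,"dy":0,"dz":0,"roll":0,"jaw":1},
  {"dx":0,"dy":0,"dz":0,"roll":0,"jaw":1},
])

```text
time_s: 13.47
ee_pos: [0.5506, 0.0071, 0.0503]
eef_rot: [3.14, -0.0, 1.308]
force: [8.1, -2.6, 0.2]
grip_width: 0.0217
grip_force: 35.0
```

```bash
cat > d.py <<'E'
from h import *
o=get_obs();u=np.array([.9659,-.2588])
print("pull mm",(-(o["ee_pos"][:2]-[.591,-.0036])@u*1000).round(2),"lat",((o["ee_pos"][:2]-[.591,-.0036])@[.2588,.9659]*1000).round(2),"Fx",(o["force"][:2]@u).round(2),o["force"].round(2),o["grip_width"],o["grip_force"])
E
python3 d.py
```

```text
pull mm 41.82 lat -0.09 Fx 8.5 [ 8.1  -2.6   0.16] 0.021711112039606774 35.00119507312775
```

>>> send_rows([
  {"dx":0,"dy":-1.5,"dz":0,"roll":0,"jaw":1},
  {"dx":0,"dy":-1,"dz":0,"roll":0,"jaw":1},
  {"dx":0,"dy":0,"dz":0,"roll":0,"jaw":1},
  {"dx":0,"dy":0,"dz":0,"roll":0,"jaw":1},
  {"dx":0,"dy":0,"dz":0,"roll":0,"jaw":1},
])

```text
time_s: 13.88
ee_pos: [0.5483, 0.0077, 0.0502]
eef_rot: [3.14, -0.0, 1.308]
force: [7.3, -3.4, 0.9]
grip_width: 0.0215
grip_force: 35.0
```

```bash
python3 d.py; python3 - <<'E'
from h import *
fs=[]
for n in("scene","top"):
    cs=[camera(n) for _ in range(4)];c=cs[0];F=np.mean([k["frame"] for k in cs],0)
    H=[.5667-.01,.02,.035];u,v=proj(c,H)[0].astype(int);y0,x0=v-25,u-33
    f=np.clip(F[y0:y0+50,x0:x0+66,::-1]*(1.3 if n=="scene" else 1.6),0,255).astype('u1');fs.append(cv2.resize(f,(396,300),interpolation=3));print(n,x0,y0)
    R=np.array([[.9659,.2588],[-.2588,.9659]])
    h=np.array([.5667,.0599])
cv2.imwrite("pics/e1.png",np.hstack(fs))
E
```

```text
pull mm 44.2 lat -0.1 Fx 7.93 [ 7.3  -3.39  0.9 ] 0.02146090345803213 35.00159025192261
scene 283 179
top 301 183
```

View pics/e1.png

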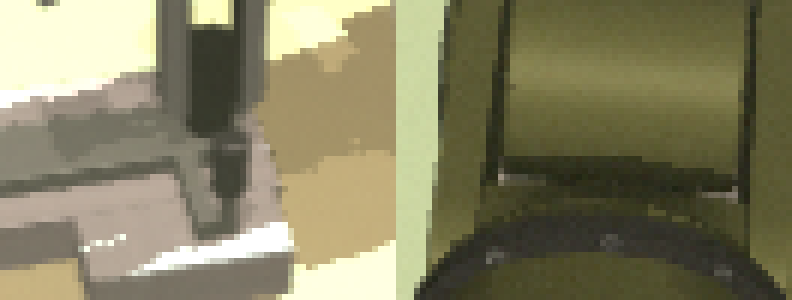

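The side arm (crop 205,215) lies right beside the pin shaft (228,215), almost touching. One small step remains.

>>> send_rows([
  {"dx":0,"dy":-0.5,"dz":0,"roll":0,"jaw":1},
  {"dx":0,"dy":-0.4,"dz":0,"roll":0,"jaw":1},
  {"dx":0,"dy":0,"dz":0,"roll":0,"jaw":1},
  {"dx":0,"dy":0,"dz":0,"roll":0,"jaw":1},
  {"dx":0,"dy":0,"dz":0,"roll":0,"jaw":1},
])

```text
time_s: 14.7
ee_pos: [0.5474, 0.008, 0.0502]
eef_rot: [3.14, -0.0, 1.308]
force: [8.1, -2.6, -0.4]
grip_width: 0.0216
grip_force: 35.0
```

```bash
python3 d.py
```

```text
pull mm 45.07 lat -0.08 Fx 8.48 [ 8.08 -2.63 -0.41] 0.021643081630427108 35.00169038772583
```

```bash
python3 -c "
from station import *
print(hand_in())"
```

```text
the job is handed in; nothing more can be done
None
```

The stroke pin is fully home and upright in the dispenser hole and released. The slide is held by the knob at 45.1 mm, next to the mark (45 mm). I took that distance from the arm's measured travel, since the pointer and mark were hidden by the arm. The job is handed in.

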